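# Reset the overload tell-tales of three load cells in channel order

### The arm

A 6-joint arm with a two-finger parallel gripper is mounted at the origin on a cart in front of the work surface, level with it; the furniture and walls round the work are solid. World frame = base frame: x ahead of the robot, y to its left, z up, the work surface at z = 0. Lengths are in m, angles in rad, forces in N, time in s.
With the tool pointing down it reaches from about 0.25 to 0.775 m from the base axis. Payload 4 kg.
Tool frame: the origin (TCP) lies midway between the tips of the shut fingers; the grasp point (between the pads) lies grip_point_offset behind it (grip_point_offset is the distance from the TCP to the grasp point, in m); z points along the fingers, y is the line along which they close (so a half turn about z gives the same grasp; the last joint's range is limited). The gripper opens to 94 mm and grips with 3 to 60 N. Pads are 16 mm wide; open, the fingers measure 119 mm over their backs; the gripper's body (75 mm by 177 mm) begins 78 mm behind the grasp point.
Start: joints at [1.012, 0.087, 1.371, -0, 1.684, -0.103], TCP at [0.242, 0.494, 0.206] pointing down, gripper open.
Joint ranges: [-3.1, 3.1], [-0.76, 2.03], [0.27, 2.55], [-1.08, 4.22], [0.17, 2.65], [-2.57, 2.57]. Speed limits (rad/s): [2.79, 2.79, 3.14, 3.14, 3.14, 3.14].

### API

Orientations are given as [roll, pitch, yaw] about the fixed x, y, z axes, in that order (R = Rz(yaw) Ry(pitch) Rx(roll)).
In Python, from bench import * gives the robot as it stands. The module is installed in compiled form; this text tells all that it offers.
- The arm moves only by the tool apply_moves, never from a script. Its argument "commands" is a list of rows, each a list of 7 numbers: the turn, a rotation vector about the world's x, y, z in rad, then the shift along the world's x, y, z in m, then the opening in per cent of the stroke, from 0 (shut) to 100 (fully open). In form: [[ax, ay, az, x, y, z, jaw], ...]. A call has exactly 5 rows; each row is the pose to reach, as a shift and turn from the pose commanded when the call began; what a row does not reach only later rows make up. A row lasts 1/10 s, in which the tool goes at most 50 mm and 8.59 degrees, less where a joint would pass 70% of its speed; a pose out of reach is approached as far as the arm can. A call with a gripper value outside its range is refused whole. The fingers move at their own pace and stop on an object; the grip force is fixed at half the most. Time passes only in rows, so rows that repeat a pose let the fingers close, or fill a call up. It gives the time, the measured TCP pose, the force, the opening and the grip force at its end, in the units of the state.
- get_obs(): the state, without advancing time (a new reading comes with each control period).
- snapshot(name): name is "scene" or "side" or "wrist"; returns a dict with "pixels" (400x640x3 uint8, red, green, blue), "vertical_fov" (degrees; the focal length in pixels is half the picture's height over the tangent of half this angle, whatever the lens; pixels are square), "cx", "cy" (the principal point, pixels), "rvec" (rotation vector, rad) and "tvec" (3), from world to camera coordinates, as OpenCV has them. Camera axes: x right, y down, z forward; pixel columns grow to the right and rows downward; lengths in m; the calibration is good to about 2 mm. A picture is of the moment at which its call begins. There is no depth.
- close_job(): hands the job in; it is judged then, once.
Trained networks look in the newest picture that a camera, given by its name, has taken for a name from the list of things; names that differ only in an ending like _2 or _b are one class to them, and where a whole thing is asked for, a point or a joint stands for the part that bears it (a point fixed in the world has none). Each returns a list of dicts, best first, with "score" (0 to 1); they miss things now and then, are a little off and sometimes report something else, mostly with a low value. They report only what shows in the picture. A call takes as long as a camera call.
- masks_of(camera, query): "mask" (400x640 bool, what is visible of it) and "extent" ([left, top, right, bottom] in pixels, round what is visible of it).
- place_of(camera, query): "pixel" ([column, row] in pixels: a listed point, or the origin of a listed thing).
The state is a dict: "time": time; "joint_positions": joint angles; "qvel": joint speeds; "joint_torque": joint torques, N m; "tool_pos": TCP position; "ee_rot": TCP orientation; "wrist_force": force on the tool from outside, world axes, zero at the start; "wrist_torque": the same for the moment, N m; "width": finger opening in m; "finger_force": force on a finger pad.
Only numpy, scipy, OpenCV 4.12 (cv2) and the standard library are available. Lean on these libraries where they do the work, as an engineer would, in place of code of your own. Each camera call takes 0.05 s, during which the arm holds its last target. There are 200 camera calls.

### The job

The overload tell-tale buttons on the four load cells have popped up. With a fingertip, lightly press down the red button, then the yellow one, then the blue one, each about 5 mm or a little more so that it stays sunk, and leave the green one up because that cell still has to be inspected. Do not lift or shift the load cells or disturb anything else on the desk, and finish with the hand clear.

Things in the scene. Friction and masses are not known exactly. Their poses are not given: they have to be found in the camera images.
- red_cell: loose steel load cell, a round pancake 56 mm across and 34 mm high, 0.6 kg, with a red band round it and a brass connector that sticks out 37 mm from the middle along its +x; origin at the centre of its underside, z up. (Surroundings: a wall shelf hangs 0.60 m above the desk at its left side, left of y = 0.44; a raised elbow or wrist should swing to the front of the desk before reaching out)
- red_top (a point): centre of the flat top face of the red tell-tale button in the middle of that load cell: a round mushroom cap 30 mm across and 9 mm thick (flat part of the top 26 mm across); 64 mm above the desk when popped up; moves down with the button
- red_button (a joint): how far the red button is pressed down: 0 popped up, 0.020 m at its hard stop. It starts to give at about 4 N and takes about 0.6 N more for each mm (7 N at 5 mm, 10 N at 10 mm), plus about 1 N for each 50 mm/s of speed; let go, it stays as deep as it was pressed, but from deeper than about 6.5 mm it springs back to about 6.5 mm
- yellow_cell: loose steel load cell, a round pancake 56 mm across and 34 mm high, 0.6 kg, with a yellow band round it and a brass connector that sticks out 37 mm from the middle along its +x; origin at the centre of its underside, z up
- yellow_top (a point): centre of the flat top face of the yellow tell-tale button in the middle of that load cell: a round mushroom cap 30 mm across and 9 mm thick (flat part of the top 26 mm across); 64 mm above the desk when popped up; moves down with the button
- yellow_button (a joint): how far the yellow button is pressed down: 0 popped up, 0.020 m at its hard stop. It starts to give at about 4 N and takes about 0.6 N more for each mm (7 N at 5 mm, 10 N at 10 mm), plus about 1 N for each 50 mm/s of speed; let go, it stays as deep as it was pressed, but from deeper than about 6.5 mm it springs back to about 6.5 mm
- blue_cell: loose steel load cell, a round pancake 56 mm across and 34 mm high, 0.6 kg, with a blue band round it and a brass connector that sticks out 37 mm from the middle along its +x; origin at the centre of its underside, z up
- blue_top (a point): centre of the flat top face of the blue tell-tale button in the middle of that load cell: a round mushroom cap 30 mm across and 9 mm thick (flat part of the top 26 mm across); 64 mm above the desk when popped up; moves down with the button
- blue_button (a joint): how far the blue button is pressed down: 0 popped up, 0.020 m at its hard stop. It starts to give at about 4 N and takes about 0.6 N more for each mm (7 N at 5 mm, 10 N at 10 mm), plus about 1 N for each 50 mm/s of speed; let go, it stays as deep as it was pressed, but from deeper than about 6.5 mm it springs back to about 6.5 mm
- green_cell: loose steel load cell, a round pancake 56 mm across and 34 mm high, 0.6 kg, with a green band round it and a brass connector that sticks out 37 mm from the middle along its +x; origin at the centre of its underside, z up
- green_top (a point): centre of the flat top face of the green tell-tale button in the middle of that load cell: a round mushroom cap 30 mm across and 9 mm thick (flat part of the top 26 mm across); 64 mm above the desk when popped up; moves down with the button
- green_button (a joint): how far the green button is pressed down: 0 popped up, 0.020 m at its hard stop. It starts to give at about 4 N and takes about 0.6 N more for each mm (7 N at 5 mm, 10 N at 10 mm), plus about 1 N for each 50 mm/s of speed; let go, it stays as deep as it was pressed, but from deeper than about 6.5 mm it springs back to about 6.5 mm
- brass_weight: bystander: brass test weight with a knob, 38 mm across, 70 mm high; origin at the centre of its underside
- specimen: bystander: black moulded specimen puck, 30 mm across, 16 mm high; origin at the centre of its underside
- ref_block: bystander: round steel hardness block, 56 mm across, 16 mm high; origin at the centre of its underside
- ball_bearing: bystander: ball bearing lying flat, 35 mm across, 11 mm high; origin at the centre of its underside

How it is judged:
On the way, in this order (a step that is already met when the one before it is completed fails the run):
1. the red button is down; yellow, blue and green still up (value of joint red_button above 0.003 m and value of joint each of yellow_button, blue_button, green_button below 0.002 m), for 0.2 s.
2. red and yellow are down; blue and green still up (value of joint each of red_button, yellow_button above 0.003 m and value of joint each of blue_button, green_button below 0.002 m), for 0.2 s.
3. red, yellow and blue are down; green still up (value of joint each of red_button, yellow_button, blue_button above 0.003 m and value of joint green_button below 0.002 m), for 0.2 s.
At the end, for the whole second after the job is handed in: The red, yellow and blue buttons are each at least 3 mm down and the green one less than 2 mm; all four load cells stand flat and at rest on the desk, within 12 mm of where they stood (all of step 3 and height (world z) of each of red_cell, yellow_cell, blue_cell, green_cell below 0.004 m and angle between each of red_cell, yellow_cell, blue_cell, green_cell's own z axis and vertical below 0.05 rad and distance of each of red_cell, yellow_cell, blue_cell, green_cell from where it was at the start of the episode below 0.012 m and linear speed of each of red_cell, yellow_cell, blue_cell, green_cell below 0.01 m/s); the robot touches nothing.
It fails at once if a load cell is pressed or pushed with more than 20 N (contact force between any of red_cell, yellow_cell, blue_cell, green_cell and the fingers above 20 N or contact force between any of red_cell, yellow_cell, blue_cell, green_cell and the arm above 20 N).
It fails at once if a load cell is lifted or tipped (6 mm, 0.15 rad) (height (world z) of any of red_cell, yellow_cell, blue_cell, green_cell above 0.006 m or angle between any of red_cell, yellow_cell, blue_cell, green_cell's own z axis and vertical above 0.15 rad).
It fails at once if a load cell is shifted by more than 12 mm (distance of any of red_cell, yellow_cell, blue_cell, green_cell from where it was at the start of the episode above 0.012 m).
It fails at once if the green button is pressed (value of joint green_button above 0.002 m).
It fails at once if the weight, specimen, hardness block or bearing is moved by more than 10 mm (distance of any of brass_weight, specimen, ref_block, ball_bearing from where it was at the start of the episode above 0.01 m).
It also fails if it takes over 42 s, if anything falls off the work surface, if the arm or the gripper's body presses on something with over 40 N, if the wrist force passes 120 N, or if a joint passes its speed limit or range.

## Working session

There is one attempt and no reset: what is moved stays moved. The work goes in short steps, Python scripts to look and compute and a tool call to move; the robot and the scene stay as the last step left them, time stands still between calls to the robot, and variables do not carry over. Pictures are saved under pics/ and viewed, at most 10 in all, crops included, and the job is handed in when it is done.

Besides the shell and the picture viewer there is one more tool, called after "Call:" in YAML: its name, and indented under it one key for each argument. apply_moves: Moves the arm, as the interface text tells. Its arguments: {"type":"object","properties":{"commands":{"type":"array"}},"required":["commands"]}

```bash
mkdir -p pics
cat > h.py <<'E'
from bench import *
import numpy as np, cv2
def ray(s,px):
    f=200/np.tan(np.radians(s["vertical_fov"])/2)
    R=cv2.Rodrigues(np.array(s["rvec"],float))[0]; t=np.array(s["tvec"],float)
    d=R.T@np.array([(px[0]-s["cx"])/f,(px[1]-s["cy"])/f,1.]); return -R.T@t,d
def onz(s,px,z):
    c,d=ray(s,px); return c+d*(z-c[2])/d[2]
def look(cam,names,zs,k=1):
    s=snapshot(cam)
    for n,z in zip(names,zs):
        for r in place_of(cam,n)[:k]: print(cam,n,round(r["score"],2),np.round(r["pixel"],1),np.round(onz(s,r["pixel"],z),4))
    return s
def save(s,name): cv2.imwrite("pics/"+name,s["pixels"][...,::-1])
E
python3 - <<'E'
from h import *
o=get_obs(); print({k:np.round(v,3) for k,v in o.items()})
N=[c+"_top" for c in("red","yellow","blue","green")]+["brass_weight","specimen","ref_block","ball_bearing"]
for c in("scene","side","wrist"):
    s=look(c,N,[.064]*4+[0]*4); save(s,c+"0.png")
E
```

```text
{'time': np.float64(0.0), 'joint_positions': array([ 1.012,  0.088,  1.372, -0.   ,  1.684, -0.103]), 'qvel': array([-0.002,  0.001, -0.   , -0.001, -0.   , -0.001]), 'joint_torque': array([ 1.0000e-03, -3.4019e+01, -3.0243e+01,  7.2000e-02,  3.3000e-02,
       -0.0000e+00]), 'tool_pos': array([0.242, 0.493, 0.204]), 'ee_rot': array([-3.139, -0.   ,  2.686]), 'wrist_force': array([ 0.175,  0.344, -0.168]), 'wrist_torque': array([0.   , 0.044, 0.006]), 'finger_force': np.float64(0.0), 'width': np.float64(0.094)}
scene red_top 0.7 [265.  203.7] [0.6218 0.015  0.064 ]
scene yellow_top 0.61 [236.5 261.5] [0.4681 0.1826 0.064 ]
scene blue_top 0.45 [195.7 239. ] [0.584 0.194 0.064]
scene green_top 0.74 [368.6 213.9] [ 0.441  -0.1029  0.064 ]
scene brass_weight 0.86 [393.7 226.4] [ 0.4515 -0.1946  0.    ]
scene specimen 0.73 [296.1 275.9] [ 0.4461  0.0785 -0.    ]
scene ref_block 0.61 [369.1 207.8] [ 0.5518 -0.2258  0.    ]
scene ball_bearing 0.43 [326.4 221.7] [ 0.5675 -0.1059  0.    ]
side red_top 0.68 [274.8 223.9] [0.6105 0.0279 0.064 ]
side yellow_top 0.9 [352.5 286.9] [0.4597 0.184  0.064 ]
side blue_top 0.77 [259.8 282.2] [0.5923 0.1921 0.064 ]
side green_top 0.61 [371.8 195. ] [ 0.4493 -0.1077  0.064 ]
side brass_weight 0.53 [368.8 197.7] [ 0.4596 -0.2204  0.    ]
side specimen 0.84 [361.  273.3] [ 0.4549  0.0633 -0.    ]
side ref_block 0.78 [323.8 192.4] [ 0.563  -0.2325  0.    ]
side ball_bearing 0.63 [315.2 222.9] [ 0.5599 -0.0935  0.    ]
```

View pics/scene0.png

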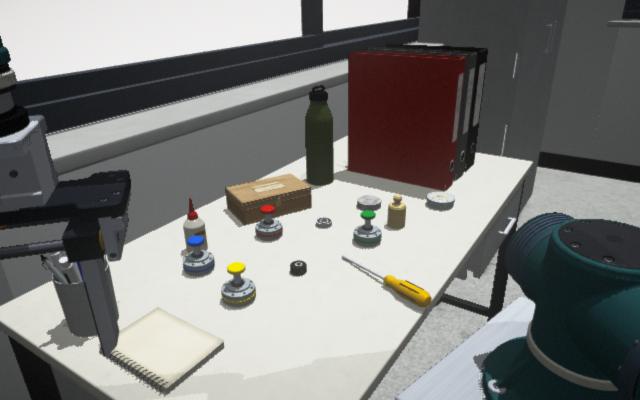

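View pics/side0.png

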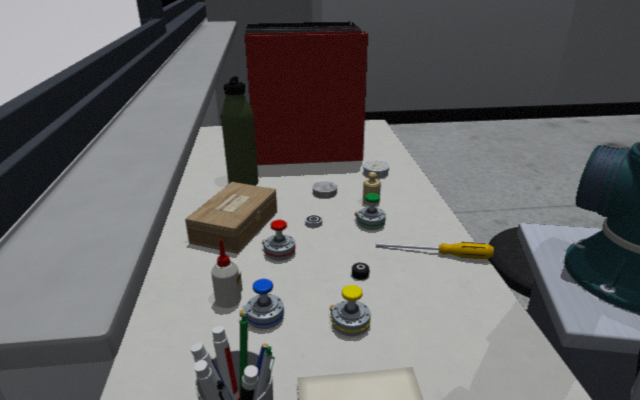

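Scene picture: caps at red (267,209), yellow (236,268), blue (196,241), green (368,215); a glue bottle stands beside blue and a wooden box beside red. Side picture: red (279,225), yellow (352,292), blue (263,286), green (372,198). I'll refine these by triangulating the cap colours.

```bash
cat >> h.py <<'E'
HUE={"red":(0,),"yellow":(30,),"blue":(110,),"green":(68,)}
def cap(s,col,px,rad=16):
    h=cv2.cvtColor(s["pixels"],cv2.COLOR_RGB2HSV).astype(int)
    dh=np.abs((h[...,0]-HUE[col][0]+90)%180-90)
    m=((dh<12)&(h[...,1]>150)&(h[...,2]>60)).astype(np.uint8)
    n,l,st,c=cv2.connectedComponentsWithStats(m)
    k=[i for i in range(1,n) if np.hypot(*(c[i]-px))<rad]
    if not k: return None
    i=max(k,key=lambda i:st[i,4]); return c[i],st[i]
def tri(rays):
    A=np.zeros((3,3));b=np.zeros(3)
    for c,d in rays:
        d=d/np.linalg.norm(d);P=np.eye(3)-np.outer(d,d);A+=P;b+=P@c
    return np.linalg.solve(A,b)
E
python3 - <<'E'
from h import *
S=[snapshot("scene"),snapshot("side")]
G={"red":((267,209),(279,225)),"yellow":((236,268),(352,292)),"blue":((196,241),(263,286)),"green":((368,215),(372,198))}
for c,g in G.items():
    r=[cap(s,c,p) for s,p in zip(S,g)]
    print(c,[ (np.round(x[0],1),x[1]) for x in r if x])
    if all(r): print("  tri",np.round(tri([ray(s,x[0]) for s,x in zip(S,r)]),4),[np.round(onz(s,x[0],.0605)[:2],4) for s,x in zip(S,r)])
# bottle tip and box
for nm,p in {"bottletip":((191,198),(222,241)),"boxcorner":((238,221),(236,248)),"boxtopnear":((238,208),(239,231))}.items():
    print(nm,np.round(tri([ray(s,x) for s,x in zip(S,p)]),3))
E
```

```text
red [(array([267.2, 208.5]), array([260, 205,  15,   8, 100], dtype=int32)), (array([278.1, 224.3]), array([271, 220,  15,  10, 117], dtype=int32))]
  tri [0.6065 0.0209 0.0598] [array([0.6058, 0.0212]), array([0.6059, 0.0228])]
yellow [(array([235.9, 267.5]), array([227, 262,  18,  12, 159], dtype=int32)), (array([351.5, 292.4]), array([342, 285,  20,  16, 249], dtype=int32))]
  tri [0.4604 0.1895 0.0588] [array([0.4583, 0.1905]), array([0.4602, 0.1919])]
blue [(array([195. , 239.8]), array([187, 235,  17,  10, 118], dtype=int32)), (array([262.4, 285.8]), array([253, 279,  20,  15, 226], dtype=int32))]
  tri [0.5883 0.1938 0.06  ] [array([0.5883, 0.1935]), array([0.5878, 0.1954])]
green [(array([367.8, 213.5]), array([362, 211,  13,   6,  68], dtype=int32)), (array([372.1, 196.4]), array([365, 193,  14,   8,  82], dtype=int32))]
  tri [ 0.4487 -0.1091  0.0603] [array([ 0.4483, -0.1086]), array([ 0.4487, -0.1087])]
bottletip [0.655 0.159 0.109]
boxcorner [0.678 0.048 0.018]
boxtopnear [0.669 0.051 0.054]
```

Call:
apply_moves:
  commands:
    - [0,0,0,0.0,-0.05,0,0]
    - [0,0,0,0.0,-0.1,0,0]
    - [0,0,0,0.02,-0.145,0,0]
    - [0,0,0,0.06,-0.175,0,0]
    - [0,0,0,0.1,-0.2,0,0]

```text
time: 1.95
tool_pos: [0.3426, 0.2923, 0.2063]
ee_rot: [3.14, 0.001, 2.687]
wrist_force: [0.3, 0.6, -0.7]
width: 0.0575
finger_force: 0.0
```

Call:
apply_moves:
  commands:
    - [0,0,0,0.03,-0.035,0,0]
    - [0,0,0,0.06,-0.07,0,0]
    - [0,0,0,0.095,-0.105,0,0]
    - [0,0,0,0.13,-0.14,0,0]
    - [0,0,0,0.16,-0.17,0,0]

```text
time: 2.45
tool_pos: [0.5036, 0.1217, 0.2056]
ee_rot: [3.141, 0.001, 2.685]
wrist_force: [0.7, 0.7, -0.0]
width: 0.0175
finger_force: 0.0
```

Call:
apply_moves:
  commands:
    - [0,0,0,0.03,-0.03,-0.01,0]
    - [0,0,0,0.06,-0.06,-0.02,0]
    - [0,0,0,0.09,-0.09,-0.04,0]
    - [0,0,0,0.104,-0.103,-0.07,0]
    - [0,0,0,0.104,-0.103,-0.09,0]

```text
time: 2.95
tool_pos: [0.607, 0.0182, 0.1127]
ee_rot: [-3.14, -0.002, 2.682]
wrist_force: [0.1, 1.0, -0.1]
width: 0.0004
finger_force: 0.0
```

```bash
cat > lk.py <<'E'
from h import *
import sys
c=sys.argv[1]
o=get_obs(); print(np.round(o["tool_pos"],4),np.round(o["ee_rot"],3),np.round(o["wrist_force"],2),o["width"])
ss={}
for cam in("wrist","side","scene"):
    s=ss[cam]=look(cam,[c+"_top"],[.064])
    p=place_of(cam,c+"_top")
    if p:
        r=cap(s,c,p[0]["pixel"],60)
        if r: print("  cap",np.round(r[0],1),r[1],np.round(onz(s,r[0],.062),4))
save(ss["wrist"],c+"_w.png"); save(ss["side"],c+"_s.png")
E
python3 lk.py red
```

```text
[0.607  0.0182 0.1127] [-3.140e+00 -2.000e-03  2.682e+00] [ 0.06  1.04 -0.08] 0.00035774603935329177
wrist red_top 0.66 [322.6 216.4] [0.6051 0.0217 0.064 ]
  cap [320.2 214.4] [ 300  195   41   40 1232] [0.6036 0.0206 0.062 ]
side red_top 0.7 [282.6 253.8] [0.5761 0.1167 0.064 ]
  cap [278.3 224.8] [271 221  15   9 108] [0.6045 0.0269 0.062 ]
scene red_top 0.67 [266.7 209.6] [0.596  0.0294 0.064 ]
  cap [267.1 208.8] [260 205  15   8  92] [0.6022 0.024  0.062 ]
```

Call:
apply_moves:
  commands:
    - [0,0,0,-0.001,0.001,-0.01,0]
    - [0,0,0,-0.001,0.001,-0.025,0]
    - [0,0,0,-0.001,0.001,-0.038,0]
    - [0,0,0,-0.001,0.001,-0.042,0]
    - [0,0,0,-0.001,0.001,-0.042,0]

```text
time: 3.9
tool_pos: [0.6039, 0.0219, 0.0714]
ee_rot: [-3.14, -0.003, 2.686]
wrist_force: [0.2, -0.6, 0.3]
width: 0.0005
finger_force: 0.0
```

View pics/red_w.png

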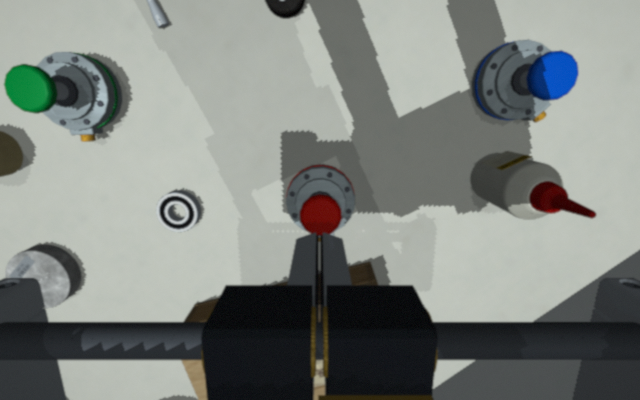

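```bash
python3 -c "
from h import *
o=get_obs(); print(np.round(o['tool_pos'],4),np.round(o['wrist_force'],2)); save(snapshot('side'),'red_s2.png')
im=cv2.imread('pics/red_s2.png')[150:320,190:370]; cv2.imwrite('pics/red_s2c.png',cv2.resize(im,None,fx=3,fy=3))"
```

```text
[0.6039 0.0219 0.0714] [ 0.17 -0.6   0.3 ]
```

View pics/red_s2c.png

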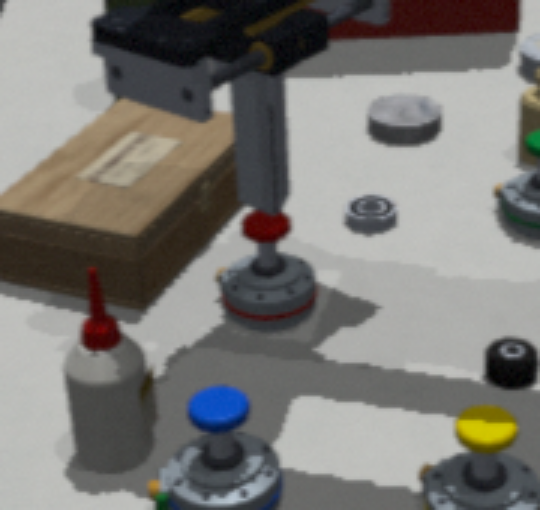

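The wrist view shows the red cap at (320,214), in line with the shut fingers. The side crop shows the fingertip just above the centre of the cap. Pressing slowly.

Call:
apply_moves:
  commands:
    - [0,0,0,0,0,-0.003,0]
    - [0,0,0,0,0,-0.006,0]
    - [0,0,0,0,0,-0.009,0]
    - [0,0,0,0,0,-0.011,0]
    - [0,0,0,0,0,-0.012,0]

```text
time: 4.45
tool_pos: [0.6054, 0.0218, 0.0625]
ee_rot: [3.141, 0.001, 2.686]
wrist_force: [-1.8, 0.6, 5.3]
width: 0.0002
finger_force: 2.5
```

Call:
apply_moves:
  commands:
    - [0,0,0,0,0,-0.001,0]
    - [0,0,0,0,0,-0.002,0]
    - [0,0,0,0,0,-0.003,0]
    - [0,0,0,0,0,-0.004,0]
    - [0,0,0,0,0,-0.004,0]

```text
time: 4.95
tool_pos: [0.6054, 0.0218, 0.0589]
ee_rot: [3.141, 0.001, 2.686]
wrist_force: [-2.7, 0.6, 6.9]
width: 0.0002
finger_force: 3.0
```

Call:
apply_moves:
  commands:
    - [0,0,0,0,0,-0.001,0]
    - [0,0,0,0,0,-0.002,0]
    - [0,0,0,0,0,-0.002,0]
    - [0,0,0,0,0,-0.002,0]
    - [0,0,0,0,0,-0.002,0]

```text
time: 5.45
tool_pos: [0.6055, 0.0218, 0.0572]
ee_rot: [3.141, 0.001, 2.686]
wrist_force: [-1.7, -0.5, 6.5]
width: 0.0007
finger_force: 3.5
```

Call:
apply_moves:
  commands:
    - [0,0,0,0,0,0.004,0]
    - [0,0,0,0,0,0.012,0]
    - [0,0,0,0,0,0.03,0]
    - [0,0,0,0,0,0.06,0]
    - [0,0,0,0,0,0.08,0]

```text
time: 5.95
tool_pos: [0.6056, 0.0218, 0.1374]
ee_rot: [3.141, 0.002, 2.686]
wrist_force: [0.2, -0.6, 0.3]
width: 0.0004
finger_force: 0.0
```

```bash
python3 -c "
from h import *
o=get_obs(); print(np.round(o['tool_pos'],4),np.round(o['wrist_force'],2)); S=[snapshot('side'),snapshot('scene')]
r=[cap(s,'red',p) for s,p in zip(S,((279,225),(267,209)))]
print(r,tri([ray(s,x[0]) for s,x in zip(S,r)]))"
```

```text
[0.6056 0.0218 0.1374] [ 0.19 -0.56  0.3 ]
[(array([278.2920354 , 228.07079646]), array([271, 224,  15,  10, 113], dtype=int32)), (array([267.31578947, 211.68421053]), array([261, 208,  14,   8,  95], dtype=int32))] [0.60640638 0.02135742 0.05257804]
```

Red is down about 7 mm by triangulation. Next is yellow.

Call:
apply_moves:
  commands:
    - [0,0,0,-0.03,0.034,0,0]
    - [0,0,0,-0.06,0.068,0,0]
    - [0,0,0,-0.09,0.102,0,0]
    - [0,0,0,-0.12,0.136,0,0]
    - [0,0,0,-0.1455,0.168,-0.01,0]

```text
time: 6.55
tool_pos: [0.4583, 0.1911, 0.1253]
ee_rot: [3.141, 0.001, 2.686]
wrist_force: [0.6, 0.3, 0.2]
width: 0.0005
finger_force: 0.0
```

Call:
apply_moves:
  commands:
    - [0,0,0,0,0,-0.01,0]
    - [0,0,0,0,0,-0.015,0]
    - [0,0,0,0,0,-0.015,0]
    - [0,0,0,0,0,-0.015,0]
    - [0,0,0,0,0,-0.015,0]

```text
time: 7.05
tool_pos: [0.4606, 0.189, 0.1107]
ee_rot: [3.141, 0.0, 2.684]
wrist_force: [-0.2, 0.3, -0.8]
width: 0.0004
finger_force: 0.0
```

```bash
python3 lk.py yellow
```

```text
[0.4606 0.189  0.1107] [3.141 0.    2.684] [-0.22  0.34 -0.78] 0.0003916090985948136
wrist yellow_top 0.85 [320.3 218.2] [0.4587 0.1908 0.064 ]
  cap [317.6 216.4] [ 297  197   42   39 1239] [0.4573 0.1895 0.062 ]
side yellow_top 0.87 [353.7 286.3] [0.4581 0.1824 0.064 ]
  cap [351.6 292.7] [342 286  20  15 233] [0.4599 0.1945 0.062 ]
```

Call:
apply_moves:
  commands:
    - [0,0,0,-0.001,0.001,-0.01,0]
    - [0,0,0,-0.001,0.001,-0.025,0]
    - [0,0,0,-0.001,0.001,-0.036,0]
    - [0,0,0,-0.001,0.001,-0.042,0]
    - [0,0,0,-0.001,0.001,-0.042,0]

```text
time: 8.0
tool_pos: [0.4576, 0.1906, 0.067]
ee_rot: [-3.14, -0.002, 2.686]
wrist_force: [-0.2, -0.1, 0.4]
width: 0.0005
finger_force: 0.0
```

Call:
apply_moves:
  commands:
    - [0,0,0,0,0,-0.002,0]
    - [0,0,0,0,0,-0.004,0]
    - [0,0,0,0,0,-0.006,0]
    - [0,0,0,0,0,-0.008,0]
    - [0,0,0,0,0,-0.008,0]

```text
time: 8.5
tool_pos: [0.4592, 0.191, 0.0614]
ee_rot: [3.14, 0.001, 2.686]
wrist_force: [-0.0, -0.1, 4.0]
width: 0.0003
finger_force: 2.1
```

Call:
apply_moves:
  commands:
    - [0,0,0,0,0,-0.001,0]
    - [0,0,0,0,0,-0.002,0]
    - [0,0,0,0,0,-0.003,0]
    - [0,0,0,0,0,-0.004,0]
    - [0,0,0,0,0,-0.005,0]

```text
time: 9.0
tool_pos: [0.4592, 0.1911, 0.0571]
ee_rot: [3.14, 0.001, 2.686]
wrist_force: [-2.7, -0.4, 8.1]
width: 0.0
finger_force: 4.1
```

Call:
apply_moves:
  commands:
    - [0,0,0,0,0,0,0]
    - [0,0,0,0,0,0.008,0]
    - [0,0,0,0,0,0.025,0]
    - [0,0,0,0,0,0.05,0]
    - [0,0,0,0,0,0.08,0]

```text
time: 9.5
tool_pos: [0.4577, 0.1906, 0.1351]
ee_rot: [-3.14, -0.002, 2.686]
wrist_force: [-0.0, -0.1, -0.4]
width: 0.0008
finger_force: 0.0
```

```bash
python3 -c "
from h import *
o=get_obs(); print(np.round(o['tool_pos'],4),np.round(o['wrist_force'],2)); S=[snapshot('side'),snapshot('scene')]
r=[cap(s,'yellow',p) for s,p in zip(S,((352,295),(236,268)))]
print(r,tri([ray(s,x[0]) for s,x in zip(S,r)]))"
```

```text
[0.4577 0.1906 0.1351] [-0.03 -0.14 -0.37]
[(array([351.14937759, 296.70954357]), array([342, 289,  19,  16, 241], dtype=int32)), (array([236.15131579, 271.33552632]), array([228, 266,  17,  12, 152], dtype=int32))] [0.46078042 0.18951107 0.05118056]
```

Call:
apply_moves:
  commands:
    - [0,0,0,0.04,0.001,0,0]
    - [0,0,0,0.08,0.002,0,0]
    - [0,0,0,0.115,0.003,-0.005,0]
    - [0,0,0,0.129,0.003,-0.015,0]
    - [0,0,0,0.129,0.003,-0.02,0]

```text
time: 10.1
tool_pos: [0.588, 0.1933, 0.1122]
ee_rot: [-3.139, -0.003, 2.685]
wrist_force: [-0.6, -0.1, -0.9]
width: 0.0001
finger_force: 0.0
```

```bash
python3 lk.py blue
```

```text
[0.588  0.1933 0.1122] [-3.139e+00 -3.000e-03  2.685e+00] [-0.59 -0.14 -0.86] 0.0001379833539043038
wrist blue_top 0.94 [317.7 221.8] [0.5879 0.192  0.064 ]
  cap [317.4 217. ] [ 297  199   42   37 1192] [0.5853 0.1931 0.062 ]
side blue_top 0.83 [259.6 281. ] [0.5933 0.1894 0.064 ]
  cap [262.4 286.2] [254 280  18  14 208] [0.5869 0.1981 0.062 ]
scene blue_top 0.73 [195.2 238.3] [0.587  0.1934 0.064 ]
  cap [195.1 239.7] [188 236  15   9  96] [0.5858 0.1946 0.062 ]
```

View pics/blue_s.png

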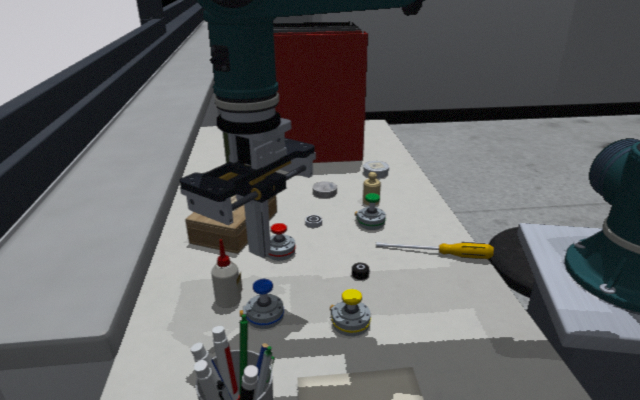

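The side view shows the fingertip at (260,253), about 45 mm above the blue cap at (263,286). The bottle tip at (222,241) is beside it and clear. The red and yellow caps are both sunk.

Call:
apply_moves:
  commands:
    - [0,0,0,-0.001,0,-0.01,0]
    - [0,0,0,-0.001,0,-0.025,0]
    - [0,0,0,-0.001,0,-0.036,0]
    - [0,0,0,-0.001,0,-0.044,0]
    - [0,0,0,-0.001,0,-0.044,0]

```text
time: 11.05
tool_pos: [0.5851, 0.1935, 0.0687]
ee_rot: [-3.139, -0.004, 2.686]
wrist_force: [-0.7, 1.2, -0.4]
width: 0.0006
finger_force: 0.0
```

Call:
apply_moves:
  commands:
    - [0,0,0,0,0,-0.002,0]
    - [0,0,0,0,0,-0.004,0]
    - [0,0,0,0,0,-0.006,0]
    - [0,0,0,0,0,-0.008,0]
    - [0,0,0,0,0,-0.008,0]

```text
time: 11.55
tool_pos: [0.5869, 0.1939, 0.0638]
ee_rot: [3.141, 0.001, 2.686]
wrist_force: [0.5, -0.7, 0.1]
width: 0.0007
finger_force: 0.2
```

Barely touching; 7 mm further.

Call:
apply_moves:
  commands:
    - [0,0,0,0,0,-0.0015,0]
    - [0,0,0,0,0,-0.003,0]
    - [0,0,0,0,0,-0.0045,0]
    - [0,0,0,0,0,-0.006,0]
    - [0,0,0,0,0,-0.007,0]

```text
time: 12.05
tool_pos: [0.587, 0.194, 0.0581]
ee_rot: [3.141, 0.001, 2.686]
wrist_force: [-1.6, -1.2, 7.7]
width: 0.0002
finger_force: 3.8
```

Call:
apply_moves:
  commands:
    - [0,0,0,0,0,0,0]
    - [0,0,0,0,0,0,0]
    - [0,0,0,0,0,0.01,0]
    - [0,0,0,0,0,0.04,0]
    - [0,0,0,0,0,0.08,0]

```text
time: 12.55
tool_pos: [0.5848, 0.1934, 0.1344]
ee_rot: [-3.138, -0.005, 2.686]
wrist_force: [1.1, -0.1, -0.2]
width: 0.0006
finger_force: 0.0
```

```bash
python3 -c "
from h import *
o=get_obs(); print(np.round(o['tool_pos'],4),np.round(o['wrist_force'],2)); S=[snapshot('side'),snapshot('scene')]
for c,g in {'red':((279,228),(267,212)),'yellow':((351,297),(236,271)),'blue':((263,288),(195,242)),'green':((372,197),(368,214))}.items():
    r=[cap(s,c,p) for s,p in zip(S,g)]
    if all(r): print(c,[np.round(x[0],1) for x in r],np.round(tri([ray(s,x[0]) for s,x in zip(S,r)]),4))
save(S[0],'end_s.png')"
```

```text
[0.5848 0.1934 0.1344] [ 1.11 -0.14 -0.17]
red [array([278.1, 228.1]), array([267.4, 211.5])] [0.6068 0.0208 0.0524]
yellow [array([351.4, 296.5]), array([236.2, 271.4])] [0.4604 0.1896 0.0515]
blue [array([262.6, 289.7]), array([195.6, 242.6])] [0.5887 0.1936 0.0534]
green [array([372. , 196.5]), array([367.8, 213.5])] [ 0.4489 -0.1092  0.0599]
```

View pics/end_s.png

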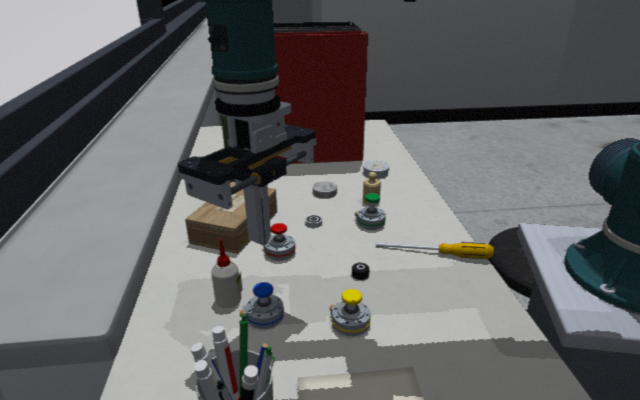

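The red (278,228), yellow (351,297) and blue (263,290) caps are down 6–7 mm. Green (372,197) is still up, the cells stand flat where they were, and the hand is clear. I'll raise a little, settle and hand in.

Call:
apply_moves:
  commands:
    - [0,0,0,0,0,0.02,0]
    - [0,0,0,0,0,0.04,0]
    - [0,0,0,0,0,0.04,0]
    - [0,0,0,0,0,0.04,0]
    - [0,0,0,0,0,0.04,0]

```text
time: 13.15
tool_pos: [0.5859, 0.1937, 0.1745]
ee_rot: [-3.14, -0.002, 2.686]
wrist_force: [-0.1, -0.5, -0.5]
width: 0.0001
finger_force: 0.0
```

```bash
python3 -c "
from bench import *
print(close_job())"
```

```text
the job is handed in; nothing more can be done
None
```

I pressed the red, yellow and blue buttons in that order; by the cameras each is about 6–7 mm down, green is still up, the cells did not shift, and the hand finished clear. The job is handed in, but the hand-in returned no verdict.

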